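# Clamp a battery cell with the inner knob of a coaxial pair

### The job

Push the loaded slide fully home so that the cell lies under the press, then turn only the small orange inner knob clockwise, a little at a time, until you feel the sprung foot land on the cell and it clamps it with about 12 newtons: enough to hold it, never forced. Do not drag the grey outer ring round it, leave the other things on the bench alone, and let go.

Things in the scene. Friction and masses are not known exactly. Their poses are not given: they have to be found in the camera images.
- press: Fixed C-shaped press. Origin on the bench under the vertical axis shared by knobs and foot. Grey base 170 x 130 x 12 mm; column at its +x side (65 to 105 mm along its x); blue arm over the cell from -35 to 105 mm along x, 64 mm along y, 89 to 125 mm high. On top of the arm, on the axis: wide grey outer ring and, standing out of it, the small orange inner knob.
- foot_guide (a point): Fixed steel guide under the arm, on the axis, 74 mm up; the sprung copper foot (16 mm disc) hangs below it. The knob drives the foot down 10 mm per rad. Its stick-out is not known: at knob 0 it is 4.5 to 14.5 mm above the cell's top, so landing (about 0.45 to 1.45 rad of knob) must be felt. On landing it presses with 6 N at once, then 7 N per mm more (7 N per 0.1 rad).
- inner_knob (a joint): Angle of the small orange inner knob, rad, 0 at the start, clockwise from above positive (lowers the foot), range 0 to 3. Round, knurled, 22 mm across, 21 mm high, vertical axis. Turning takes a steady 0.20 N m, and after the foot lands 0.010 N m more per newton of clamp force (0.12 at 12 N). It stays where it is left.
- inner_knob_top (a point): Centre of the inner knob's flat top, 164.5 mm above the bench. The knob's side is free from here down to 21.5 mm below, where the outer ring's flat top lies: keep the fingertips off that ring.
- outer_ring (a joint): Angle of the grey outer ring in rad, growing clockwise from above; its start value varies. It turns very easily (0.02 N m) and must stay where it was (within about 6 degrees). Ring 52 mm across, 15 mm high, top at 143 mm above the bench.
- ring_mark (a point): White line on the outer ring's top, 22 mm from the axis; it goes round with the ring.
- slide (a joint): How far the loading slide has been pushed in, in m: 0 at the start (out), 0.060 fully home against its stop. It moves along the press's own -y, takes 2.5 N to push and stays where it is left. It carries the cell in an open nest.
- slide_handle (a point): Centre of the top of the slide's upright black handle, a post 30 mm along the press's x and 14 mm along its y, its top 67 mm above the bench and its sides free 30 mm down from there. It stands 170 mm from the knob axis along the press's +y when out and 110 mm when home. Push it towards the press's -y, or grasp it across its 14 mm or 30 mm.
- cell: The blue cell to be clamped, a rigid box 40 x 54 x 12 mm (x, y, z), 50 g, yellow band on top, lying in the slide's nest with its top 46 mm above the bench. Origin at the centre of its underside. At home its centre is on the knob axis.
- spare_cell: A bystander: an equal blue cell lying on the bench near the press, 40 x 54 x 12 mm, origin at the centre of its underside. Leave it alone.
- cell_tray: A bystander: clear tray 160 x 120 mm, 35 mm high, with cells, loose on the bench to the right of the press. Origin at the centre of its underside.
- flux: A bystander: white bottle 40 mm across and 100 mm high with a red cap, standing to the far right of the press. Origin at the centre of its underside.

How it is judged:
By the outcome, as a careful person would: the job done as asked, in the order asked, and still so for the second after the job is handed in, with the robot touching nothing.
It also fails if it takes over 72 s, if anything falls off the work surface, if the arm or the gripper's body presses on something with over 40 N, if the wrist force passes 120 N, or if a joint passes its speed limit or range.

### The arm

A 6-joint arm with a two-finger parallel gripper is mounted at the origin on the work surface. World frame = base frame: x ahead of the robot, y to its left, z up, the work surface at z = 0. Lengths are in mm, angles in rad, forces in N, time in s.
With the tool pointing down it reaches from about 375 to 975 mm from the base axis. Payload 3.8 kg.
Tool frame: the origin (TCP) lies at the very end of the fingers, on their centre line; the grasp point (between the pads) lies grip_depth behind it (grip_depth is the distance from the TCP to the grasp point, in mm); y points along the fingers, x is the direction in which the jaws open and shut, and the axes are right-handed (so a half turn about y gives the same grasp; the last joint's range is limited). The gripper opens to 88 mm and grips with 3 to 60 N. Pads are 18 mm wide; open, the fingers measure 123 mm over their backs; the gripper's body (75 mm by 187 mm) begins 45 mm behind the grasp point.
Start: joints at [-1.176, 0.264, 1.604, -0, 1.274, -0.037], TCP at [282.486, -613.041, 238.706] pointing down, gripper open.
Joint ranges: [-2.63, 2.63], [-0.94, 2.18], [0.31, 2.57], [-1.31, 4.45], [0, 2.66], [-2.55, 2.55]. Speed limits (rad/s): [2.57, 2.57, 3.14, 3.14, 3.14, 3.14].

### API

Orientations are given as a unit quaternion [w, x, y, z].
In Python, from cell import sense, snapshot, get_calibration, hand_in, find_in, cut_out, grip_depth gives the robot as it stands. The module is installed in compiled form; this text tells all that it offers.
- The arm moves only by the tool move_arm, never from a script. Its argument "motion" is a list of rows, each an object with "linear": the shift along the tool's x, y, z in cm, a list of three; "angular": the turn, a rotation vector about the tool's x, y, z in rad, a list of three; "grip": the closure, from 0 (fully open) to 1 (shut). A call has 1 to 12 rows; each row shifts and turns the commanded pose from where the row before left it, along the tool's axes as they then stand; what a row does not reach is not made up. A row lasts 1/10 s, in which the tool goes at most 50 mm and 8.59 degrees, less where a joint would pass 70% of its speed; a pose out of reach is approached as far as the arm can. A call with a gripper value outside its range is refused whole. The fingers move at their own pace and stop on an object; "squeeze" is the grip in N (left out, the last holds). Time passes only in rows, so rows that do not move let the fingers close. It gives the time, the measured TCP pose, the force and the opening at its end, in the units of the state.
- sense(): the state, without advancing time (a new reading comes with each control period).
- snapshot(name): name is "scene" or "top"; returns the picture (384x512x3 uint8, red, green, blue); there is no depth.
- get_calibration(name): a dict with "fx", "fy", "cx", "cy" (pixels), "world_from_camera" (4x4, takes a point from camera to world coordinates). Camera axes: x right, y down, z forward; pixel columns grow to the right and rows downward; lengths in mm; the calibration is good to about 2 mm. A picture is of the moment at which its call begins. get_calibration takes no time and is no camera call.
- hand_in(): hands the job in, once; it reports no verdict.
Trained networks look in the newest picture that a camera, given by its name, has taken for a name from the list of things; names that differ only in an ending like _2 or _b are one class to them, and where a whole thing is asked for, a point or a joint stands for the part that bears it (a point fixed in the world has none). Each returns a list of dicts, best first, with "confidence" (0 to 1); they miss things now and then, are a little off and sometimes report something else, mostly with a low value. They report only what shows in the picture. A call takes as long as a camera call.
- find_in(label, camera): "position" ([column, row] in pixels, amid what is visible of it).
- cut_out(label, camera): "mask" (384x512 bool, what is visible of it) and "position" ([column, row] in pixels, amid what is visible of it).
The state is a dict: "t": time; "joint_positions": joint angles; "dq": joint speeds; "tau": joint torques, N m; "position": TCP position; "tool_rot": TCP orientation; "contact_force": force on the tool from outside, world axes, zero at the start; "torque": the same for the moment, N m; "grip_width": finger opening in mm.
Only numpy, scipy, OpenCV 4.12 (cv2) and the standard library are available. Lean on these libraries where they do the work, as an engineer would, in place of code of your own. Each camera call takes 0.05 s, during which the arm holds its last target.

## Working session

There is one attempt and no reset: what is moved stays moved. The work goes in short steps, Python scripts to look and compute and a tool call to move; the robot and the scene stay as the last step left them, time stands still between calls to the robot, and variables do not carry over. Pictures are saved under pics/ and viewed, and the job is handed in when it is done.

Besides the shell and the picture viewer there is one more tool, called after "Call:" as a command line: name --argument value ..., lists and objects as JSON in quotes. move_arm: Moves the arm, as the interface text tells. Its arguments: {"type":"object","properties":{"motion":{"type":"array"},"squeeze":{"type":"number"}},"required":["motion"]}

```bash
mkdir -p pics; python3 - <<'E'
from cell import *
import cv2,numpy as np
for n in("scene","top"):
    im=snapshot(n); cv2.imwrite(f"pics/{n}0.png",im[:,:,::-1])
    c=get_calibration(n); print(n,c["fx"],c["fy"],c["cx"],c["cy"]); print(np.round(c["world_from_camera"],3))
    for l in ["inner_knob_top","ring_mark","slide_handle","cell","press","spare_cell","foot_guide"]:
        try: print(l,[(np.round(r["position"],1),round(r["confidence"],2)) for r in find_in(l,n)][:3])
        except Exception as e: print(l,e)
print(sense(),grip_depth)
E
```

```text
scene 435.9272170010217 435.9272170010217 258.422873462785 192.23975984511
[[-2.300000e-01  8.210000e-01 -5.230000e-01  1.113091e+03]
 [ 9.730000e-01  2.000000e-01 -1.140000e-01 -1.328900e+01]
 [ 1.100000e-02 -5.350000e-01 -8.450000e-01  1.005888e+03]
 [ 0.000000e+00  0.000000e+00  0.000000e+00  1.000000e+00]]
inner_knob_top [(array([273.5, 176.8]), 0.63)]
ring_mark [(array([273.3, 185.3]), 0.79)]
slide_handle [(array([316.6, 205.4]), 0.65)]
cell [(array([292.6, 204.6]), 0.66)]
press [(array([271.8, 216.7]), 0.8)]
spare_cell [(array([225.3, 186.7]), 0.73)]
foot_guide [(array([268.6, 215.9]), 0.72), (array([272.8, 183.2]), 0.22)]
top 376.1782477203357 376.1782477203357 254.5277754127553 189.42089647719973
[[ 2.30000e-02 -9.91000e-01  1.30000e-01  4.87193e+02]
 [-1.00000e+00 -2.30000e-02 -2.00000e-03 -1.31518e+02]
 [ 5.00000e-03 -1.30000e-01 -9.91000e-01  9.89648e+02]
 [ 0.00000e+00  0.00000e+00  0.00000e+00  1.00000e+00]]
inner_knob_top [(array([243.3, 217.9]), 0.43)]
ring_mark [(array([246.4, 221.7]), 0.89)]
slide_handle [(array([193.4, 226.9]), 0.65)]
cell [(array([219.5, 222.3]), 0
[... 180 characters left out ...]
foot_guide []
{'t': 0.8, 'joint_positions': array([-1.17591011e+00,  2.63842035e-01,  1.60397385e+00, -2.32009282e-05,
        1.27367907e+00, -3.68740022e-02]), 'dq': array([ 0.00157103,  0.00127387, -0.00053991,  0.00030108, -0.0010274 ,
       -0.00037528]), 'tau': array([ 1.78181057e-03, -5.01965475e+01, -3.57231867e+01,  7.29558547e-02,
        1.82607200e-02,  1.91903513e-05]), 'position': array([ 282.48079098, -613.06674167,  238.75896506]), 'tool_rot': array([-0.59547288,  0.59552514, -0.38126459,  0.38131242]), 'contact_force': array([ 0.00888337, -0.26015322,  0.22083191]), 'torque': array([-0.00812137, -0.0703791 , -0.05205891]), 'grip_width': 88.19159483253172} 18.700000000000003
```

```bash
cat > h.py <<'E'
from cell import *
import cv2,numpy as np
from scipy.spatial.transform import Rotation as R
def ray(n,p):
    c=get_calibration(n); M=np.array(c["world_from_camera"]); d=M[:3,:3]@np.array([(p[0]-c["cx"])/c["fx"],(p[1]-c["cy"])/c["fy"],1]); return M[:3,3],d
def atz(n,p,z):
    o,d=ray(n,p); return o+d*(z-o[2])/d[2]
def proj(n,P):
    c=get_calibration(n); M=np.linalg.inv(np.array(c["world_from_camera"])); q=M[:3,:3]@np.array(P,float)+M[:3,3]; return [q[0]/q[2]*c["fx"]+c["cx"],q[1]/q[2]*c["fy"]+c["cy"]]
def rot(): 
    q=sense()["tool_rot"]; return R.from_quat([q[1],q[2],q[3],q[0]])
E
python3 - <<'E'
from h import *
a=cv2.imread("pics/scene0.png"); b=cv2.imread("pics/top0.png")
cv2.imwrite("pics/a1.png",cv2.resize(a[130:290,190:390],(800,640))[:600]); 
cv2.imwrite("pics/b1.png",cv2.resize(b[160:280,160:320],(800,600),interpolation=cv2.INTER_CUBIC))
for n,ps in (("scene",dict(knob=(273.5,176.8,164.5),mark=(273.3,185.3,143),handle=(316.6,205.4,60),cell=(292.6,204.6,46))),("top",dict(knob=(243.3,217.9,164.5),mark=(246.4,221.7,143),handle=(193.4,226.9,67),cell=(219.5,222.3,46)))):
    for k,v in ps.items(): print(n,k,atz(n,v[:2],v[2]).round(1))
print(rot().as_matrix().round(3))
E
```

```text
scene knob [ 542.5 -102.2  164.5]
scene mark [551.8 -99.8 143. ]
scene handle [531.2  11.   60. ]
scene cell [534.8 -48.9  46. ]
top knob [ 532.1 -109.7  164.5]
top mark [ 524.9 -116.3  143. ]
top handle [512.7  14.   67. ]
top cell [526.2 -47.4  46. ]
[[ 0.418  0.     0.908]
 [-0.908 -0.     0.418]
 [ 0.    -1.    -0.   ]]
```

View pics/scene0.png

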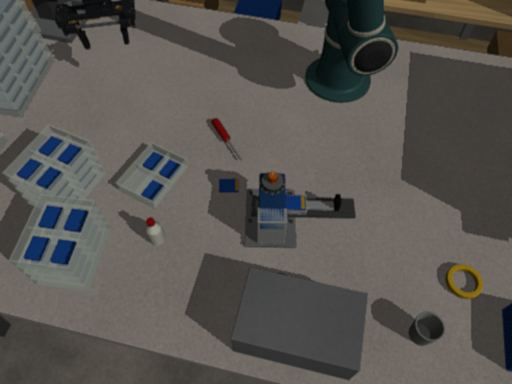

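View pics/a1.png

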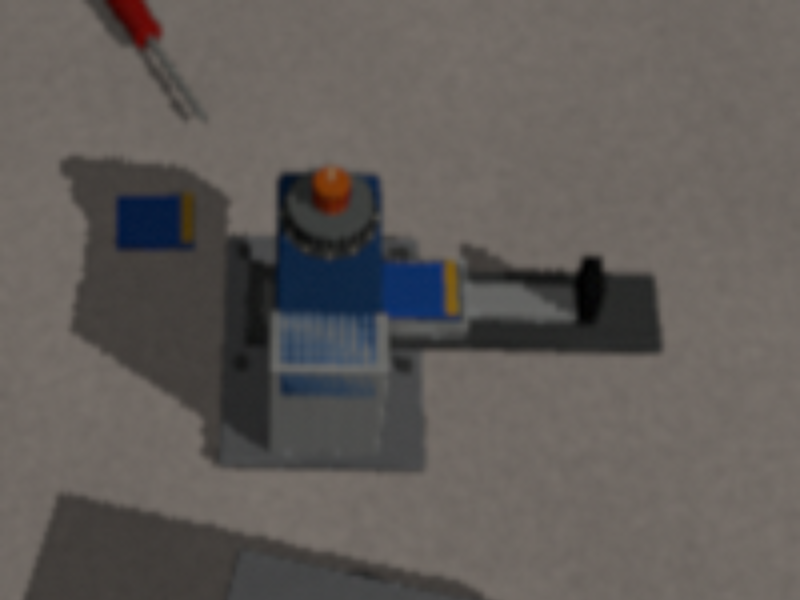

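View pics/b1.png

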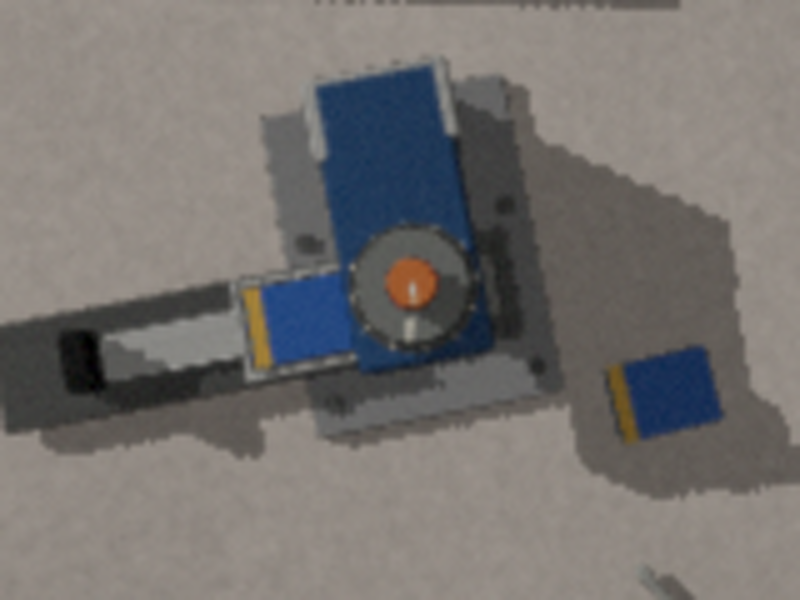

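```bash
python3 - <<'E'
from h import *
P={}
for n in("top","scene"):
    im=cv2.imread(f"pics/{n}0.png"); h=cv2.cvtColor(im,cv2.COLOR_BGR2HSV)
    m=((h[:,:,0]<14)&(h[:,:,1]>150)&(h[:,:,2]>90)).astype(np.uint8)
    k,l,s,c=cv2.connectedComponentsWithStats(m)
    for i in range(1,k):
        if s[i][4]>20: print(n,s[i],c[i].round(1))
print(atz("top",(242.2,216.4),164.5),"handle",atz("top",(176.4,232.4),67), "mark",atz("top",(242.2,225.6),143))
E
```

```text
top [348 155   8   7  44] [351.6 157.9]
top [238 212   9  10  62] [241.9 215.9]
top [308 297  27  30 264] [321.1 311.9]
scene [215 119  15  21  90] [222.1 129. ]
scene [269 172   9  11  62] [273.  176.5]
scene [147 218   7   8  43] [150.2 220.9]
[ 535.34820411 -107.21781674  164.5       ] handle [498.4422815   54.75315045  67.        ] mark [ 516.00688033 -107.1407184   143.        ]
```

```bash
python3 - <<'E'
from h import *
from scipy.optimize import least_squares
T=lambda u,v:(160+u/5,160+v/5)
S=lambda u,v:(190+u/4,130+v/4)
C=[("top",(-35,32,125),T(365,372)),("top",(-35,-32,125),T(493,345)),("top",(105,-32,125),T(440,62)),("top",(105,32,125),T(315,87)),
("top",(0,0,164.5),T(411,281)),("top",(0,170,67),T(82,361)),
("scene",(0,0,164.5),S(332,178)),("scene",(0,170,67),S(591,262)),("scene",(-35,32,125),S(380,176)),("scene",(-35,-32,125),S(278,176))]
def f(p,full=False):
    c,s=np.cos(p[2]),np.sin(p[2]);o=[]
    for n,q,uv in C:
        w=[p[0]+c*q[0]-s*q[1],p[1]+s*q[0]+c*q[1],q[2]]
        a=proj(n,w); o+=[a[0]-uv[0],a[1]-uv[1]]
    return np.array(o)
r=least_squares(f,[535,-107,.2],loss="soft_l1"); print(r.x,np.degrees(r.x[2])); print(f(r.x).reshape(-1,2).round(1))
p=r.x;c,s=np.cos(p[2]),np.sin(p[2])
for d in(170,110):print("handle",p[0]-s*d,p[1]+c*d)
for n,sc,off,z,col in(("top",5,(160,160),120,0),("scene",4,(190,130),0,0)):
    im=cv2.imread(f"pics/{n}0.png"); u0,v0=off
    im=cv2.resize(im[v0:v0+600//sc,u0:u0+800//sc],(800,600))
    def pl(pts,c3):
        q=np.array([ (np.array(proj(n,[p[0]+c*x-s*y,p[1]+s*x+c*y,z]))-off)*sc for x,y,z in pts]).astype(np.int32); cv2.polylines(im,[q],True,c3,1)
    a=np.linspace(0,6.28,30)
    pl([(11*np.cos(t),11*np.sin(t),164.5) for t in a],(0,255,0)); pl([(26*np.cos(t),26*np.sin(t),143) for t in a],(255,255,0))
    pl([(-35,32,125),(-35,-32,125),(105,-32,125),(105,32,125)],(255,0,255)); pl([(-15,163,67),(15,163,67),(15,177,67),(-15,177,67)],(0,0,255))
    cv2.imwrite(f"pics/fit_{n}.png",im)
E
```

```text
[ 5.35793716e+02 -1.07242346e+02  2.19698218e-01] 12.587780632507135
[[-1.1  0.6]
 [ 0.8  0.5]
 [-0.5 -2. ]
 [-2.4 -1.8]
 [ 0.  -0. ]
 [-1.6  0. ]
 [-1.  -0.4]
 [-0.2  1.6]
 [-0.7 -2.2]
 [-1.1 -2.7]]
handle 498.74474811678664 58.671408727175304
handle 511.8208543826248 0.11361296158567313
```

View pics/fit_top.png

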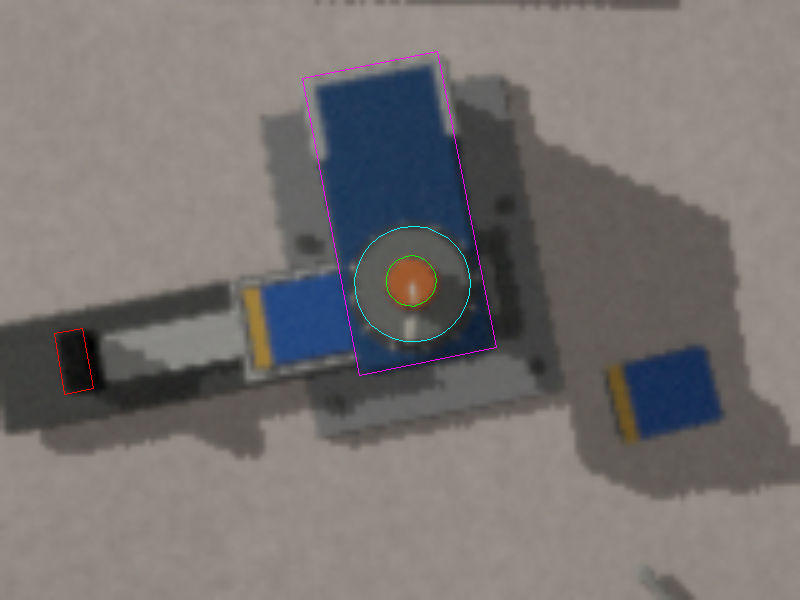

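View pics/fit_scene.png

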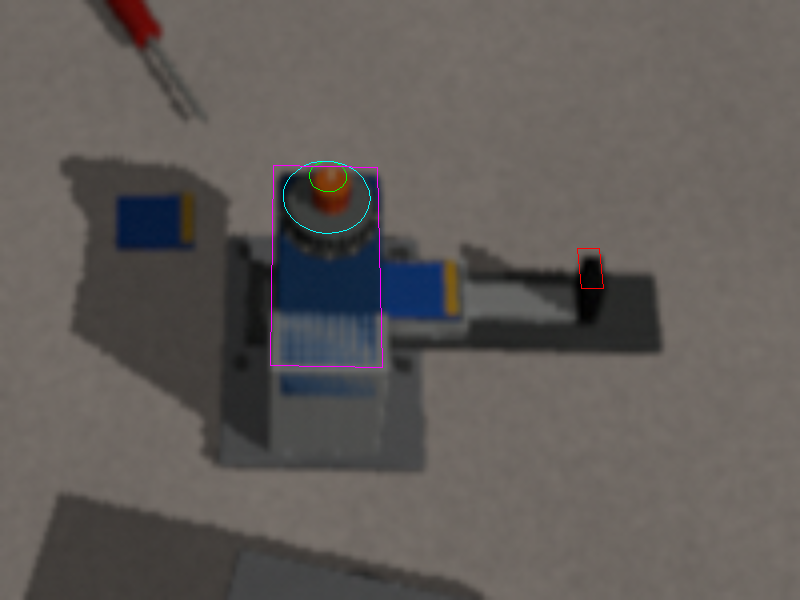

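Call:
move_arm --motion '[{"linear": [-3.66, 0, 3.22], "angular": [0, 0, 0], "grip": 1}, {"linear": [-3.66, 0, 3.22], "angular": [0, 0, 0], "grip": 1}, {"linear": [-3.66, 0, 3.22], "angular": [0, 0, 0], "grip": 1}, {"linear": [-3.66, 0, 3.22], "angular": [0, 0, 0], "grip": 1}, {"linear": [-3.66, 0, 3.22], "angular": [0, 0, 0], "grip": 1}, {"linear": [-3.66, 0, 3.22], "angular": [0, 0, 0], "grip": 1}, {"linear": [-3.66, 0, 3.22], "angular": [0, 0, 0], "grip": 1}, {"linear": [-3.66, 0, 3.22], "angular": [0, 0, 0], "grip": 1}, {"linear": [-3.66, 0, 3.22], "angular": [0, 0, 0], "grip": 1}, {"linear": [-3.66, 0, 3.22], "angular": [0, 0, 0], "grip": 1}, {"linear": [-3.66, 0, 3.22], "angular": [0, 0, 0], "grip": 1}, {"linear": [-3.66, 0, 3.22], "angular": [0, 0, 0], "grip": 1}]' --squeeze 20

```text
t: 2.0
position: [449.9, -50.5, 239.2]
tool_rot: [0.596, -0.595, 0.381, -0.382]
contact_force: [1.6, -0.2, 0.5]
grip_width: 0.2
```

Call:
move_arm --motion '[{"linear": [-3.66, 0, 3.22], "angular": [0, 0, 0], "grip": 1}, {"linear": [-3.66, 0, 3.22], "angular": [0, 0, 0], "grip": 1}, {"linear": [-3.66, 0, 3.22], "angular": [0, 0, 0], "grip": 1}, {"linear": [0, 0, 0], "angular": [0, -0.15, 0], "grip": 1}, {"linear": [0, 0, 0], "angular": [0, -0.15, 0], "grip": 1}, {"linear": [0, 0, 0], "angular": [0, -0.15, 0], "grip": 1}, {"linear": [0, 0, 0], "angular": [0, -0.15, 0], "grip": 1}, {"linear": [0, 0, 0], "angular": [0, -0.15, 0], "grip": 1}, {"linear": [0, 0, 0], "angular": [0, -0.15, 0], "grip": 1}, {"linear": [0, 0, 0], "angular": [0, -0.15, 0], "grip": 1}, {"linear": [0, 0, 0], "angular": [0, -0.15, 0], "grip": 1}, {"linear": [0, 0, 0], "angular": [0, -0.15, 0], "grip": 1}]'

```text
t: 3.2
position: [491.4, 87.7, 238.9]
tool_rot: [-0.703, 0.703, 0.077, -0.077]
contact_force: [0.1, 0.4, -0.2]
grip_width: 0.1
```

```bash
cat >> h.py <<'E'
A=np.array([535.8,-107.2]); YW=0.2197
def st():
    s=sense(); M=rot().as_matrix(); d=s["position"][:2]-A; c,n=np.cos(YW),np.sin(YW)
    print("t",round(s["t"],2),"pos",s["position"].round(1),"press xy",np.round([c*d[0]+n*d[1],-n*d[0]+c*d[1]],1),"yaw",round(float(np.arctan2(M[1,0],M[0,0])),4),"tooly",M[:,1].round(3),"F",s["contact_force"].round(2),"T",s["torque"].round(3),"tau6",round(s["tau"][5],4),"w",round(s["grip_width"],2),"q",s["joint_positions"].round(3))
E
python3 -c "from h import *;st()"
```

```text
t 3.2 pos [491.4  87.7 238.9] press xy [ -0.8 199.9] yaw 0.2172 tooly [ 0.  0. -1.] F [ 0.09  0.41 -0.18] T [-0.052 -0.102 -0.016] tau6 1.568 w 0.12 q [ 0.127 -0.073  1.971 -0.     1.243 -0.09 ]
```

Call:
move_arm --motion '[{"linear": [0, 4.5, 0], "angular": [0, 0, 0], "grip": 1}, {"linear": [0, 4.5, 0], "angular": [0, 0, 0], "grip": 1}, {"linear": [0, 4.5, 0], "angular": [0, 0, 0], "grip": 1}, {"linear": [0, 3.5, 0], "angular": [0, 0, 0], "grip": 1}, {"linear": [0, 2, 0], "angular": [0, 0, 0], "grip": 1}, {"linear": [0, 0, -0.6], "angular": [0, 0, 0], "grip": 1}, {"linear": [0, 0, -0.6], "angular": [0, 0, 0], "grip": 1}, {"linear": [0, 0, -0.6], "angular": [0, 0, 0], "grip": 1}, {"linear": [0, 0, -0.6], "angular": [0, 0, 0], "grip": 1}, {"linear": [0, 0, -0.6], "angular": [0, 0, 0], "grip": 1}]'

```text
t: 4.2
position: [498.7, 58.0, 50.0]
tool_rot: [0.703, -0.703, -0.075, 0.074]
contact_force: [-1.7, 3.0, -0.1]
grip_width: 0.3
```

```bash
python3 - <<'E'
from h import *
st()
im=snapshot("scene"); cv2.imwrite("pics/s2.png",cv2.resize(im[130:280,190:390,::-1],(800,600)))
E
```

```text
t 4.2 pos [498.7  58.   50. ] press xy [ -0.2 169.4] yaw 0.2107 tooly [ 0.002  0.    -1.   ] F [-1.7   2.97 -0.14] T [ 0.386  0.046 -0.01 ] tau6 0.1471 w 0.31 q [ 0.066  0.139  2.138  0.     0.862 -0.145]
```

View pics/s2.png

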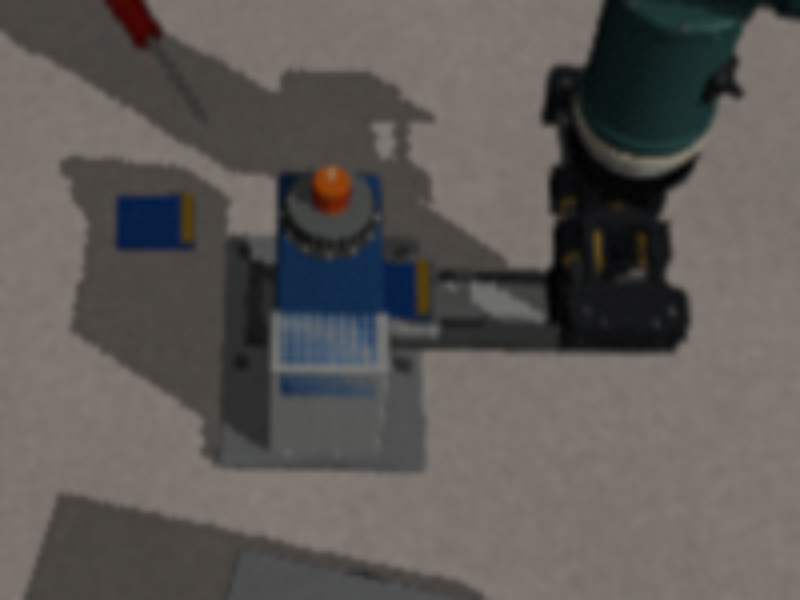

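Call:
move_arm --motion '[{"linear": [0, 0, -0.6], "angular": [0, 0, 0], "grip": 1}, {"linear": [0, 0, -0.6], "angular": [0, 0, 0], "grip": 1}, {"linear": [0, 0, -0.6], "angular": [0, 0, 0], "grip": 1}, {"linear": [0, 0, -0.6], "angular": [0, 0, 0], "grip": 1}, {"linear": [0, 0, -0.6], "angular": [0, 0, 0], "grip": 1}, {"linear": [0, 0, -0.6], "angular": [0, 0, 0], "grip": 1}, {"linear": [0, 0, -0.1], "angular": [0, 0, 0], "grip": 1}, {"linear": [0, 0, -0.1], "angular": [0, 0, 0], "grip": 1}]'

```text
t: 5.05
position: [505.7, 21.0, 48.6]
tool_rot: [0.703, -0.703, -0.074, 0.074]
contact_force: [2.0, 2.2, 1.6]
grip_width: 0.3
```

Call:
move_arm --motion '[{"linear": [0, 0, -0.1], "angular": [0, 0, 0], "grip": 1}, {"linear": [0, 0, -0.1], "angular": [0, 0, 0], "grip": 1}, {"linear": [0, 0, -0.1], "angular": [0, 0, 0], "grip": 1}]'

```text
t: 5.35
position: [506.2, 18.4, 48.6]
tool_rot: [0.703, -0.703, -0.075, 0.075]
contact_force: [1.7, 3.0, 0.8]
grip_width: 0.4
```

```bash
python3 -c "from h import *;st()"
```

```text
t 5.35 pos [506.2  18.4  48.6] press xy [ -1.5 129. ] yaw 0.2113 tooly [-0.  0. -1.] F [1.68 3.01 0.76] T [ 0.423 -0.375  0.079] tau6 0.0718 w 0.36 q [-0.013  0.15   2.128  0.     0.863 -0.224]
```

Call:
move_arm --motion '[{"linear": [0, 0, -0.1], "angular": [0, 0, 0], "grip": 1}, {"linear": [0, 0, -0.1], "angular": [0, 0, 0], "grip": 1}]'

```text
t: 5.55
position: [506.5, 17.1, 48.6]
tool_rot: [0.704, -0.703, -0.074, 0.074]
contact_force: [1.1, 10.3, 1.1]
grip_width: 0.8
```

Call:
move_arm --motion '[{"linear": [0, 0, -0.1], "angular": [0, 0, 0], "grip": 1}]'

```text
t: 5.65
position: [506.5, 17.1, 48.7]
tool_rot: [0.704, -0.702, -0.074, 0.074]
contact_force: [1.3, 14.1, 1.6]
grip_width: 0.5
```

Call:
move_arm --motion '[{"linear": [0, 0, -0.1], "angular": [0, 0, 0], "grip": 1}]'

```text
t: 5.75
position: [506.5, 17.1, 48.7]
tool_rot: [0.705, -0.701, -0.074, 0.074]
contact_force: [-0.7, 17.5, 3.5]
grip_width: 0.5
```

Call:
move_arm --motion '[{"linear": [0, 0, -0.1], "angular": [0, 0, 0], "grip": 1}]'

```text
t: 5.85
position: [506.6, 17.0, 48.7]
tool_rot: [0.706, -0.701, -0.073, 0.074]
contact_force: [-2.0, 21.2, 4.3]
grip_width: 0.2
```

Call:
move_arm --motion '[{"linear": [0, 0, 1], "angular": [0, 0, 0], "grip": 1}, {"linear": [0, 0, 2.5], "angular": [0, 0, 0], "grip": 1}, {"linear": [0, -4.8, 0], "angular": [0, 0, 0], "grip": 1}, {"linear": [0, -4.8, 0], "angular": [0, 0, 0], "grip": 1}, {"linear": [0, -4.8, 0], "angular": [0, 0, 0], "grip": 1}, {"linear": [0, -4.8, 0], "angular": [0, 0, 0], "grip": 0.3}, {"linear": [0, 0, 0], "angular": [0, 0, 0], "grip": 0.3}]'

```text
t: 6.55
position: [504.0, 47.2, 248.7]
tool_rot: [-0.702, 0.704, 0.079, -0.07]
contact_force: [0.9, -0.5, 0.9]
grip_width: 14.5
```

```bash
python3 - <<'E'
from h import *
st()
for n,o,s in(("scene",(190,130),4),("top",(160,160),5)):
    im=snapshot(n)[:,:,::-1]; cv2.imwrite(f"pics/{n}3.png",im); cv2.imwrite(f"pics/{n}3c.png",cv2.resize(im[o[1]:o[1]+600//s,o[0]:o[0]+800//s],(800,600)))
E
```

```text
t 6.55 pos [504.   47.2 248.7] press xy [  2.6 157.6] yaw 0.211 tooly [ 0.013 -0.001 -1.   ] F [ 0.88 -0.51  0.9 ] T [-0.017 -0.097 -0.051] tau6 -0.0123 w 14.49 q [ 0.045 -0.074  1.953 -0.002  1.249 -0.165]
```

View pics/scene3c.png

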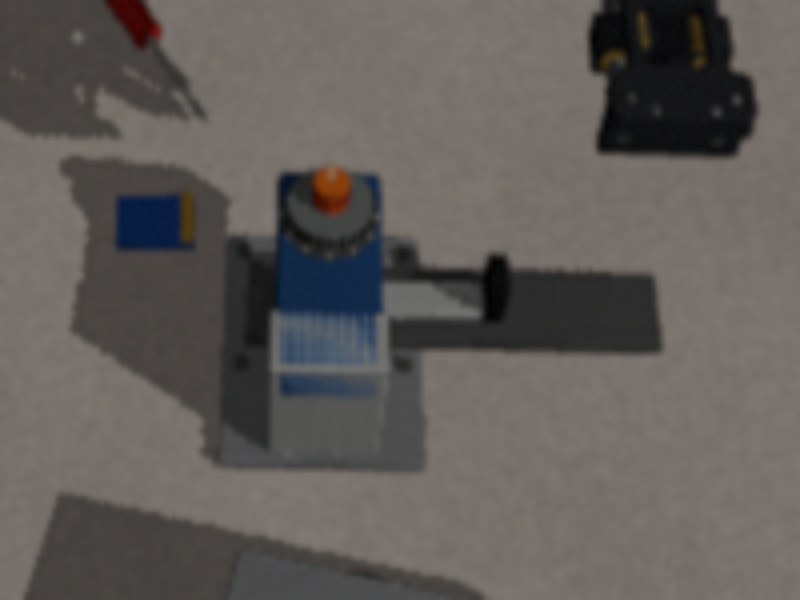

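View pics/top3c.png

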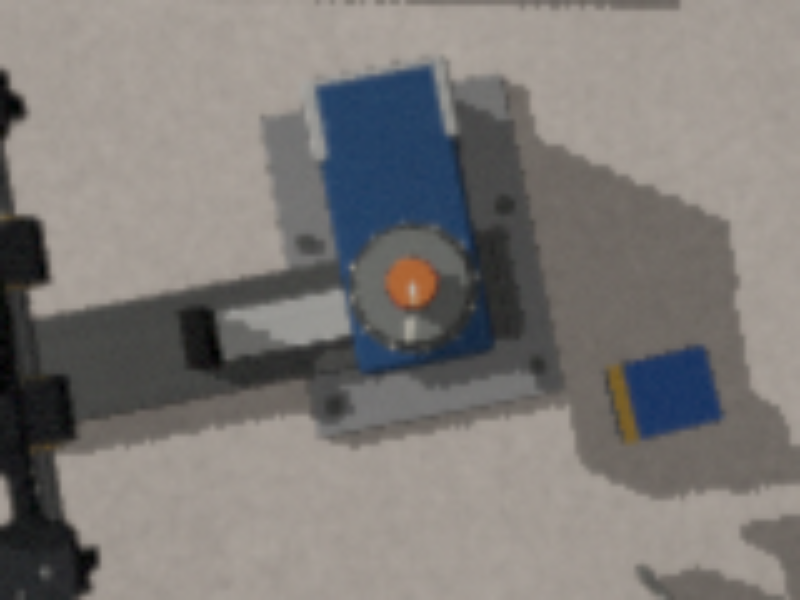

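Call:
move_arm --motion '[{"linear": [-0.03, 0, -3.94], "angular": [0, 0, 0], "grip": 0.35}, {"linear": [-0.03, 0, -3.94], "angular": [0, 0, 0], "grip": 0.35}, {"linear": [-0.03, 0, -3.94], "angular": [0, 0, 0], "grip": 0.35}, {"linear": [-0.03, 0, -3.94], "angular": [0, 0, 0], "grip": 0.35}, {"linear": [0, 0, 0], "angular": [0, -0.14, 0], "grip": 0.35}, {"linear": [0, 0, 0], "angular": [0, -0.14, 0], "grip": 0.35}, {"linear": [0, 0, 0], "angular": [0, -0.14, 0], "grip": 0.35}, {"linear": [0, 0, 0], "angular": [0, -0.14, 0], "grip": 0.35}, {"linear": [0, 0, 0], "angular": [0, -0.14, 0], "grip": 0.35}, {"linear": [0, 3, 0], "angular": [0, 0, 0], "grip": 0.35}, {"linear": [0, 3, 0], "angular": [0, 0, 0], "grip": 0.35}, {"linear": [0, 0, 0], "angular": [0, 0, 0], "grip": 0.35}]'

```text
t: 7.85
position: [526.2, -105.7, 173.2]
tool_rot: [0.638, -0.632, -0.307, 0.315]
contact_force: [-0.3, -0.2, -1.3]
grip_width: 57.3
```

```bash
python3 - <<'E'
from h import *
st()
for n,o,s in(("scene",(190,100),4),("top",(160,160),5)):
    im=snapshot(n)[:,:,::-1]; cv2.imwrite(f"pics/{n}4.png",im); cv2.imwrite(f"pics/{n}4c.png",cv2.resize(im[o[1]:o[1]+600//s,o[0]:o[0]+800//s],(800,600)))
E
```

```text
t 7.85 pos [ 526.2 -105.7  173.2] press xy [-9.1  3.6] yaw 0.9109 tooly [-0.014  0.003 -1.   ] F [-0.33 -0.18 -1.26] T [-0.014 -0.153  0.057] tau6 0.0004 w 57.33 q [-2.440e-01  6.400e-02  1.960e+00 -1.000e-03  1.132e+00 -1.155e+00]
```

View pics/scene4c.png

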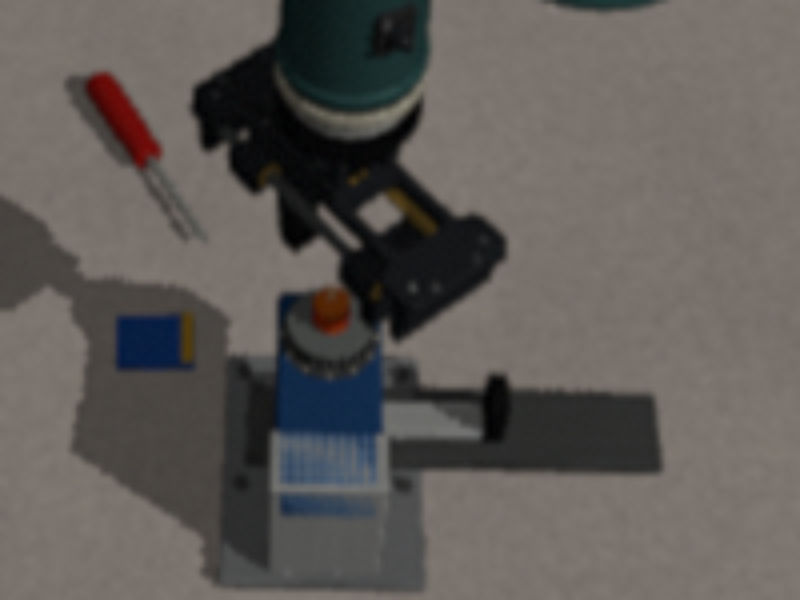

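```bash
cat >> h.py <<'E'
def corr(x,y,z,yaw):
    s=sense(); Rm=rot(); d=np.array([x,y,z])-s["position"]
    lin=Rm.inv().apply(d)/10
    X=np.array([np.cos(yaw),np.sin(yaw),0]);Y=np.array([0,0,-1.]);G=R.from_matrix(np.c_[X,Y,np.cross(X,Y)])
    print("lin cm",lin.round(3),"ang",(Rm.inv()*G).as_rotvec().round(4))
E
python3 - <<'E'
from h import *
st(); corr(535.8,-107.2,173,.9)
E
```

```text
t 7.95 pos [ 529.8 -106.5  178.3] press xy [-5.7  2. ] yaw 0.9109 tooly [-0.006  0.001 -1.   ] F [ 0.05  0.64 -0.15] T [-0.011 -0.1    0.05 ] tau6 0.0002 w 57.4 q [-0.244  0.061  1.954 -0.     1.133 -1.155]
lin cm [ 0.31  0.53 -0.52] ang [-0.005   0.0109 -0.0026]
```

Call:
move_arm --motion '[{"linear": [0, 0, 0], "angular": [0, 0, 0], "grip": 0.35}, {"linear": [0, 0, 0], "angular": [0, 0, 0], "grip": 0.35}, {"linear": [0, 0, 0], "angular": [0, 0, 0], "grip": 0.35}, {"linear": [0, 0, 0], "angular": [0, 0, 0], "grip": 0.35}]'

```text
t: 8.35
position: [532.4, -106.9, 181.7]
tool_rot: [-0.635, 0.635, 0.312, -0.311]
contact_force: [-1.0, -0.2, 0.3]
grip_width: 57.3
```

```bash
python3 - <<'E'
from h import *
st(); corr(535.8,-107.2,147.0,.9)
im=snapshot("top")[:,:,::-1]; cv2.imwrite("pics/t5.png",cv2.resize(im[140:290,150:350],(800,600)))
im=snapshot("scene")[:,:,::-1]; cv2.imwrite("pics/s5.png",cv2.resize(im[100:250,190:390],(800,600)))
E
```

```text
t 8.35 pos [ 532.4 -106.9  181.7] press xy [-3.3  1.1] yaw 0.9111 tooly [ 0.002 -0.    -1.   ] F [-0.98 -0.16  0.26] T [-0.009 -0.127  0.009] tau6 0.0002 w 57.32 q [-0.244  0.058  1.95  -0.     1.132 -1.155]
lin cm [ 0.181  3.475 -0.283] ang [0.0016 0.0111 0.0007]
```

View pics/s5.png

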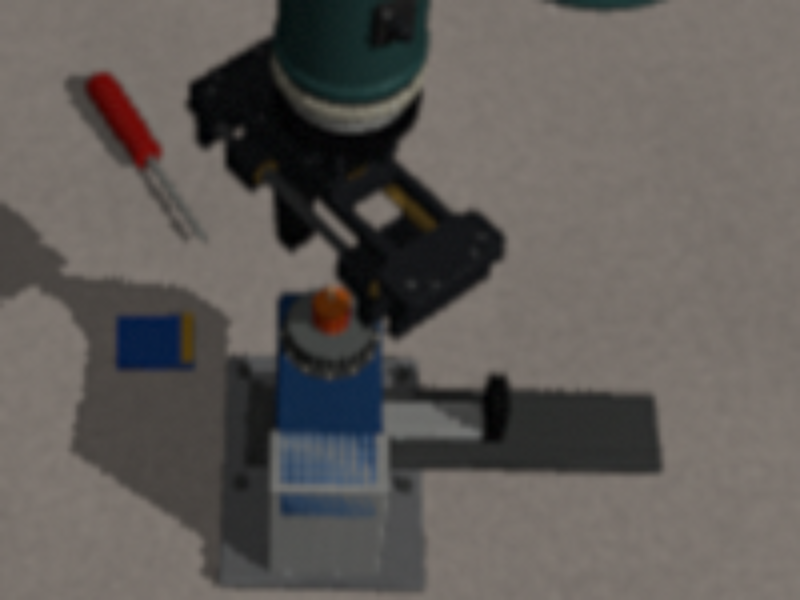

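View pics/t5.png

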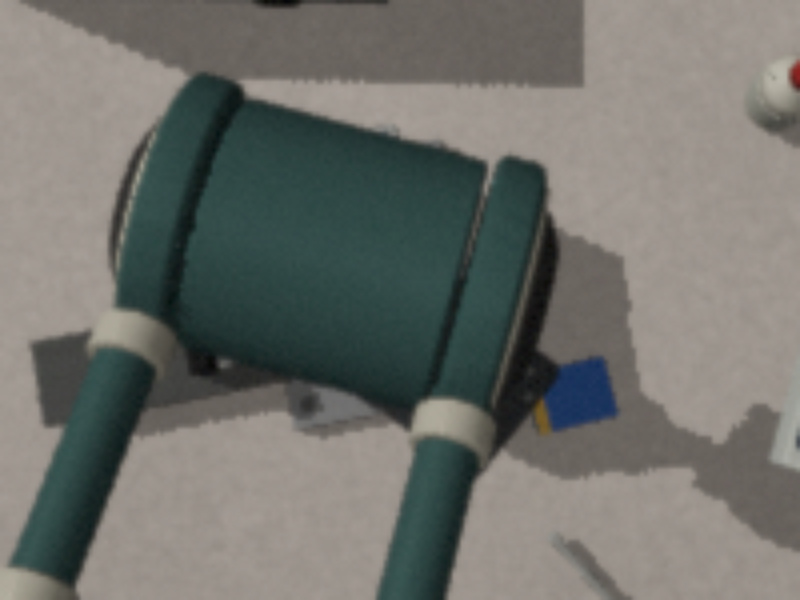

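Call:
move_arm --motion '[{"linear": [0, 0, 0], "angular": [0, 0, 0], "grip": 0.35}, {"linear": [0, 0, 0], "angular": [0, 0, 0], "grip": 0.35}, {"linear": [0, 0, 0], "angular": [0, 0, 0], "grip": 0.35}, {"linear": [0, 0, 0], "angular": [0, 0, 0], "grip": 0.35}, {"linear": [0, 0, 0], "angular": [0, 0, 0], "grip": 0.35}]'

```text
t: 8.95
position: [531.8, -106.7, 180.6]
tool_rot: [0.635, -0.635, -0.311, 0.311]
contact_force: [0.5, 0.2, -0.5]
grip_width: 57.3
```

```bash
python3 - <<'E'
from h import *
st(); corr(535.8,-107.2,147.0,.9)
E
```

```text
t 8.95 pos [ 531.8 -106.7  180.6] press xy [-3.8  1.3] yaw 0.911 tooly [-0.  0. -1.] F [ 0.49  0.2  -0.49] T [ 0.018 -0.186  0.018] tau6 0.0001 w 57.26 q [-0.244  0.059  1.951  0.     1.132 -1.155]
lin cm [ 0.208  3.364 -0.347] ang [-0.0001  0.011  -0.    ]
```

Call:
move_arm --motion '[{"linear": [0.32, 0, -0.32], "angular": [0, 0, 0], "grip": 0.35}, {"linear": [0, 0.7, 0], "angular": [0, 0, 0], "grip": 0.35}, {"linear": [0, 0.7, 0], "angular": [0, 0, 0], "grip": 0.35}, {"linear": [0, 0.7, 0], "angular": [0, 0, 0], "grip": 0.35}, {"linear": [0, 0.6, 0], "angular": [0, 0, 0], "grip": 0.35}, {"linear": [0, 0.5, 0], "angular": [0, 0, 0], "grip": 0.35}, {"linear": [0, 0, 0], "angular": [0, 0, 0], "grip": 0.35}, {"linear": [0, 0, 0], "angular": [0, 0, 0], "grip": 0.35}, {"linear": [0, 0, 0], "angular": [0, 0, 0], "grip": 0.35}]'

```text
t: 9.85
position: [536.6, -106.3, 149.1]
tool_rot: [-0.635, 0.635, 0.311, -0.311]
contact_force: [-0.4, -0.2, -0.1]
grip_width: 57.3
```

```bash
python3 - <<'E'
from h import *
st(); corr(536.3,-106.1,147.0,.9)
im=snapshot("scene")[:,:,::-1]; cv2.imwrite("pics/s6.png",cv2.resize(im[130:230,210:340],(780,600),interpolation=cv2.INTER_CUBIC))
E
```

```text
t 9.85 pos [ 536.6 -106.3  149.1] press xy [1.  0.7] yaw 0.911 tooly [ 0.001 -0.    -1.   ] F [-0.41 -0.24 -0.15] T [ 0.028 -0.13  -0.025] tau6 -0.0 w 57.28 q [-0.241  0.097  1.972 -0.     1.071 -1.152]
lin cm [-0.005  0.208  0.034] ang [0.0006 0.011  0.0003]
```

View pics/s6.png

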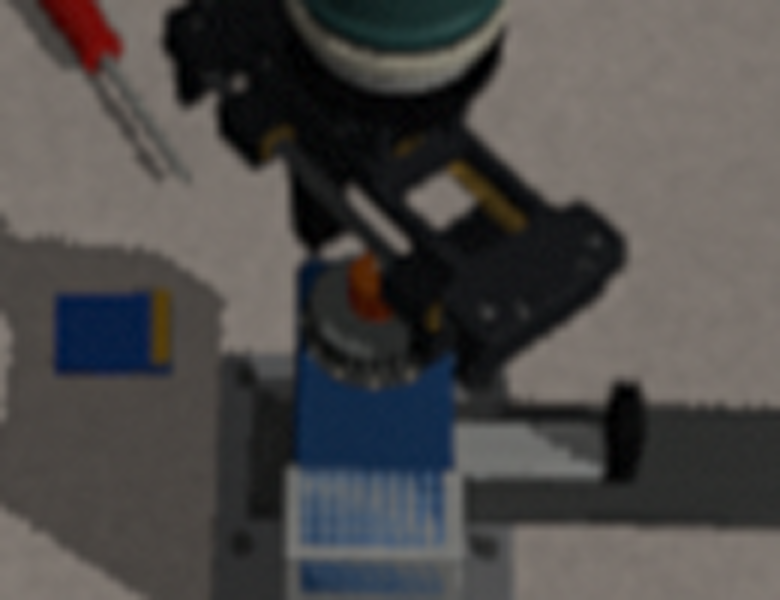

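Call:
move_arm --motion '[{"linear": [0, 0.05, 0], "angular": [0, 0, 0], "grip": 0.6}, {"linear": [0, 0, 0], "angular": [0, 0, 0], "grip": 0.7}, {"linear": [0, 0, 0], "angular": [0, 0, 0], "grip": 0.8}, {"linear": [0, 0, 0], "angular": [0, 0, 0], "grip": 0.85}, {"linear": [0, 0, 0], "angular": [0, 0, 0], "grip": 0.9}, {"linear": [0, 0, 0], "angular": [0, 0, 0], "grip": 0.9}]' --squeeze 5

```text
t: 10.5
position: [536.3, -106.1, 148.2]
tool_rot: [0.635, -0.635, -0.311, 0.311]
contact_force: [0.6, -0.1, -0.0]
grip_width: 21.7
```

```bash
python3 - <<'E'
from h import *
st(); print(rot().inv().apply(sense()["contact_force"]).round(2),sense()["dq"].round(3))
E
```

```text
t 10.5 pos [ 536.3 -106.1  148.2] press xy [0.8 1. ] yaw 0.911 tooly [ 0.  0. -1.] F [ 0.55 -0.07 -0.04] T [ 0.035 -0.196  0.004] tau6 -0.0015 w 21.67 q [-0.241  0.098  1.973  0.     1.07  -1.152]
[ 0.29  0.04 -0.48] [-0.    -0.003  0.     0.     0.001 -0.   ]
```

Call:
move_arm --motion '[{"linear": [0, 0, 0], "angular": [0, 0, 0], "grip": 1}, {"linear": [0, 0, 0], "angular": [0, 0, 0], "grip": 1}, {"linear": [0, 0, 0], "angular": [0, 0, 0], "grip": 1}]' --squeeze 45

```text
t: 10.8
position: [536.4, -106.1, 148.3]
tool_rot: [0.635, -0.635, -0.311, 0.311]
contact_force: [0.7, 0.6, 0.4]
grip_width: 20.4
```

```bash
python3 -c "from h import *;st()"
```

```text
t 10.8 pos [ 536.4 -106.1  148.3] press xy [0.8 1. ] yaw 0.911 tooly [ 0.  0. -1.] F [0.69 0.62 0.39] T [ 0.183 -0.218  0.005] tau6 -0.0045 w 20.36 q [-0.241  0.098  1.973  0.     1.07  -1.152]
```

Call:
move_arm --motion '[{"linear": [0, 0, 0], "angular": [0, 0.03, 0], "grip": 1}, {"linear": [0, 0, 0], "angular": [0, 0.03, 0], "grip": 1}, {"linear": [0, 0, 0], "angular": [0, 0.03, 0], "grip": 1}]'

```text
t: 11.1
position: [536.4, -106.0, 148.2]
tool_rot: [0.648, -0.648, -0.282, 0.282]
contact_force: [-0.1, 1.0, 0.4]
grip_width: 21.0
```

```bash
python3 -c "from h import *;st()"
```

```text
t 11.1 pos [ 536.4 -106.   148.2] press xy [0.9 1. ] yaw 0.8203 tooly [ 0.  0. -1.] F [-0.12  1.04  0.36] T [ 0.175 -0.167  0.168] tau6 -0.1338 w 20.98 q [-0.241  0.098  1.973  0.     1.07  -1.061]
```

Call:
move_arm --motion '[{"linear": [0, 0, 0], "angular": [0, 0.03, 0], "grip": 1}, {"linear": [0, 0, 0], "angular": [0, 0.03, 0], "grip": 1}, {"linear": [0, 0, 0], "angular": [0, 0.03, 0], "grip": 1}]'

```text
t: 11.4
position: [536.5, -106.0, 148.2]
tool_rot: [0.661, -0.66, -0.253, 0.252]
contact_force: [1.2, 1.6, -0.4]
grip_width: 21.1
```

```bash
python3 -c "from h import *;st()"
```

```text
t 11.4 pos [ 536.5 -106.   148.2] press xy [1. 1.] yaw 0.7302 tooly [ 0.  0. -1.] F [ 1.19  1.61 -0.44] T [ 0.167 -0.255  0.155] tau6 -0.1333 w 21.06 q [-0.241  0.098  1.973  0.     1.07  -0.971]
```

Call:
move_arm --motion '[{"linear": [0, 0, 0], "angular": [0, 0, 0], "grip": 1}, {"linear": [0, 0, 0], "angular": [0, 0.03, 0], "grip": 1}, {"linear": [0, 0, 0], "angular": [0, 0.03, 0], "grip": 1}, {"linear": [0, 0, 0], "angular": [0, 0.03, 0], "grip": 1}]' --squeeze 58

```text
t: 11.8
position: [536.5, -105.9, 148.3]
tool_rot: [0.671, -0.671, -0.223, 0.223]
contact_force: [1.3, 2.2, -0.5]
grip_width: 20.4
```

```bash
python3 - <<'E'
from h import *
st()
im=snapshot("scene")[:,:,::-1]; cv2.imwrite("pics/s7.png",cv2.resize(im[150:210,240:318],(780,600),interpolation=cv2.INTER_CUBIC)); st()
E
```

```text
t 11.8 pos [ 536.5 -105.9  148.3] press xy [1.  1.1] yaw 0.6409 tooly [ 0.  0. -1.] F [ 1.32  2.17 -0.53] T [ 0.239 -0.299  0.161] tau6 -0.1331 w 20.39 q [-0.241  0.098  1.973  0.     1.07  -0.882]
t 11.85 pos [ 536.6 -106.   148.3] press xy [1. 1.] yaw 0.6396 tooly [ 0.001  0.    -1.   ] F [0.38 1.07 0.37] T [ 0.214 -0.3    0.129] tau6 0.1329 w 20.58 q [-2.410e-01  9.800e-02  1.973e+00  1.000e-03  1.070e+00 -8.810e-01]
```

View pics/s7.png

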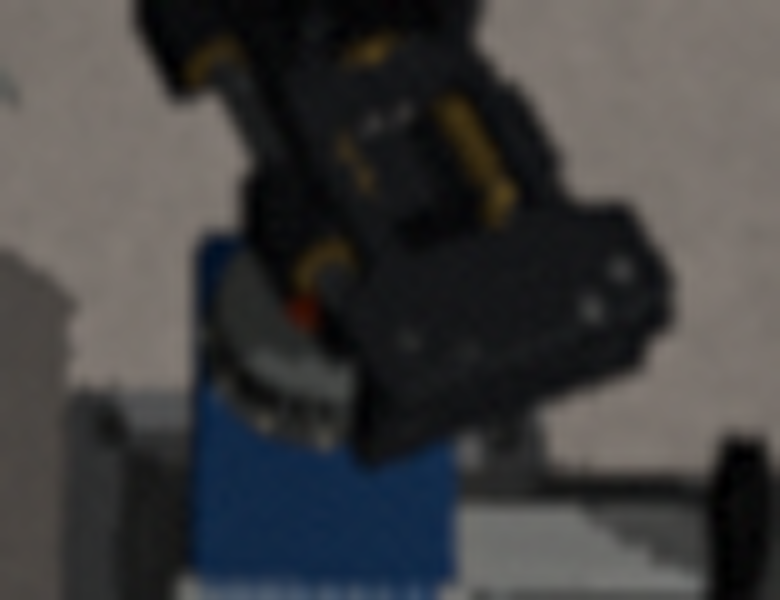

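```bash
cat >> h.py <<'E'
def tz(k=5):
    a=[sense()["torque"][2]]
    t6=[sense()["tau"][5]]
    for i in range(k): snapshot("top"); s=sense(); a.append(s["torque"][2]); t6.append(s["tau"][5])
    M=rot().as_matrix(); print("Tz",np.round(a,3),"mean",np.mean(a).round(3),"tau6",np.round(t6,4),"yaw",round(float(np.arctan2(M[1,0],M[0,0])),4),"t",round(sense()["t"],2),"F",sense()["contact_force"].round(1),"w",round(sense()["grip_width"],2))
E
python3 -c "from h import *;tz(5)"
```

```text
Tz [0.129 0.098 0.061 0.134 0.089 0.137] mean 0.108 tau6 [0.1329 0.2769 0.1338 0.0939 0.1166 0.1435] yaw 0.6418 t 12.1 F [ 2.1  2.1 -0.4] w 20.14
```

Call:
move_arm --motion '[{"linear": [0, 0, 0], "angular": [0, 0.03, 0], "grip": 1}, {"linear": [0, 0, 0], "angular": [0, 0.03, 0], "grip": 1}, {"linear": [0, 0, 0], "angular": [0, 0.03, 0], "grip": 1}, {"linear": [0, 0, 0], "angular": [0, 0.03, 0], "grip": 1}]'

```text
t: 12.5
position: [536.6, -106.0, 148.3]
tool_rot: [0.683, -0.683, -0.182, 0.182]
contact_force: [2.2, 2.9, -0.8]
grip_width: 20.5
```

```bash
python3 -c "from h import *;tz(5)"
```

```text
Tz [0.201 0.113 0.091 0.069 0.12  0.104] mean 0.116 tau6 [-0.1316  0.1301  0.2769  0.1339  0.0882  0.1026] yaw 0.5217 t 12.75 F [ 3.4  4.4 -1.2] w 20.67
```

Call:
move_arm --motion '[{"linear": [0, 0, 0], "angular": [0, 0.02, 0], "grip": 1}]'

```text
t: 12.85
position: [536.6, -105.9, 148.3]
tool_rot: [0.685, -0.685, -0.175, 0.175]
contact_force: [2.6, 4.9, -0.3]
grip_width: 20.8
```

```bash
python3 -c "from h import *;tz(0)"
```

```text
Tz [0.195] mean 0.195 tau6 [-0.1691] yaw 0.5006 t 12.85 F [ 2.6  4.9 -0.3] w 20.76
```

Call:
move_arm --motion '[{"linear": [0, 0, 0], "angular": [0, 0.02, 0], "grip": 1}]'

```text
t: 12.95
position: [536.6, -106.0, 148.3]
tool_rot: [0.687, -0.687, -0.168, 0.168]
contact_force: [3.0, 3.1, -1.1]
grip_width: 20.4
```

```bash
python3 -c "from h import *;tz(0)"
```

```text
Tz [0.196] mean 0.196 tau6 [-0.0481] yaw 0.4796 t 12.95 F [ 3.   3.1 -1.1] w 20.44
```

Call:
move_arm --motion '[{"linear": [0, 0, 0], "angular": [0, 0.02, 0], "grip": 1}]'

```text
t: 13.05
position: [536.6, -105.9, 148.3]
tool_rot: [0.689, -0.688, -0.161, 0.161]
contact_force: [3.5, 3.7, -2.0]
grip_width: 20.3
```

```bash
python3 -c "from h import *;tz(0)"
```

```text
Tz [0.161] mean 0.161 tau6 [-0.0276] yaw 0.4596 t 13.05 F [ 3.5  3.7 -2. ] w 20.31
```

Call:
move_arm --motion '[{"linear": [0, 0, 0], "angular": [0, 0.02, 0], "grip": 1}]'

```text
t: 13.15
position: [536.7, -105.9, 148.3]
tool_rot: [0.69, -0.69, -0.154, 0.154]
contact_force: [3.5, 4.4, -1.6]
grip_width: 20.6
```

```bash
python3 -c "from h import *;tz(0)"
```

```text
Tz [0.239] mean 0.239 tau6 [-0.0267] yaw 0.4397 t 13.15 F [ 3.5  4.4 -1.6] w 20.62
```

Call:
move_arm --motion '[{"linear": [0, 0, 0], "angular": [0, 0.02, 0], "grip": 1}]'

```text
t: 13.25
position: [536.7, -105.9, 148.3]
tool_rot: [0.692, -0.692, -0.148, 0.147]
contact_force: [3.7, 3.8, -0.1]
grip_width: 20.7
```

```bash
python3 -c "from h import *;tz(0)"
```

```text
Tz [0.164] mean 0.164 tau6 [-0.0267] yaw 0.4196 t 13.25 F [ 3.7  3.8 -0.1] w 20.72
```

Call:
move_arm --motion '[{"linear": [0, 0, 0], "angular": [0, 0.02, 0], "grip": 1}]'

```text
t: 13.35
position: [536.7, -105.9, 148.3]
tool_rot: [0.693, -0.693, -0.141, 0.14]
contact_force: [3.1, 4.4, -0.8]
grip_width: 20.4
```

```bash
python3 -c "from h import *;tz(0)"
```

```text
Tz [0.165] mean 0.165 tau6 [-0.0267] yaw 0.3996 t 13.35 F [ 3.1  4.4 -0.8] w 20.43
```

Call:
move_arm --motion '[{"linear": [0, 0, 0], "angular": [0, 0.02, 0], "grip": 1}]'

```text
t: 13.45
position: [536.7, -105.9, 148.3]
tool_rot: [0.695, -0.694, -0.134, 0.133]
contact_force: [4.3, 3.4, -1.8]
grip_width: 20.7
```

```bash
python3 -c "from h import *;tz(0)"
```

```text
Tz [0.163] mean 0.163 tau6 [-0.0267] yaw 0.3796 t 13.45 F [ 4.3  3.4 -1.8] w 20.66
```

Call:
move_arm --motion '[{"linear": [0, 0, 0], "angular": [0, 0.02, 0], "grip": 1}]'

```text
t: 13.55
position: [536.7, -105.9, 148.3]
tool_rot: [0.696, -0.696, -0.127, 0.126]
contact_force: [3.5, 3.2, -1.3]
grip_width: 20.4
```

```bash
python3 -c "from h import *;tz(0)"
```

```text
Tz [0.163] mean 0.163 tau6 [-0.0267] yaw 0.3596 t 13.55 F [ 3.5  3.2 -1.3] w 20.4
```

Call:
move_arm --motion '[{"linear": [0, 0, 0], "angular": [0, 0.02, 0], "grip": 1}, {"linear": [0, 0, 0], "angular": [0, 0.02, 0], "grip": 1}]'

```text
t: 13.75
position: [536.8, -105.9, 148.3]
tool_rot: [0.698, -0.698, -0.113, 0.112]
contact_force: [4.4, 3.5, -1.0]
grip_width: 20.4
```

```bash
python3 -c "from h import *;tz(0)"
```

```text
Tz [0.181] mean 0.181 tau6 [0.0209] yaw 0.3197 t 13.75 F [ 4.4  3.5 -1. ] w 20.36
```

Call:
move_arm --motion '[{"linear": [0, 0, 0], "angular": [0, 0.02, 0], "grip": 1}, {"linear": [0, 0, 0], "angular": [0, 0.02, 0], "grip": 1}]'

```text
t: 13.95
position: [536.8, -105.9, 148.3]
tool_rot: [0.7, -0.7, -0.099, 0.098]
contact_force: [3.9, 3.8, -1.5]
grip_width: 20.6
```

```bash
python3 -c "from h import *;tz(0)"
```

```text
Tz [0.262] mean 0.262 tau6 [0.0616] yaw 0.2799 t 13.95 F [ 3.9  3.8 -1.5] w 20.58
```

Call:
move_arm --motion '[{"linear": [0, 0, 0], "angular": [0, 0.02, 0], "grip": 1}]'

```text
t: 14.05
position: [536.8, -105.9, 148.3]
tool_rot: [0.701, -0.701, -0.092, 0.091]
contact_force: [3.2, 3.7, -1.1]
grip_width: 20.6
```

```bash
python3 -c "from h import *;tz(0)"
```

```text
Tz [0.3] mean 0.3 tau6 [0.0738] yaw 0.2599 t 14.05 F [ 3.2  3.7 -1.1] w 20.55
```

Call:
move_arm --motion '[{"linear": [0, 0, 0], "angular": [0, 0.02, 0], "grip": 1}]'

```text
t: 14.15
position: [536.9, -105.9, 148.3]
tool_rot: [0.702, -0.702, -0.085, 0.084]
contact_force: [3.3, 3.9, -1.7]
grip_width: 20.5
```

```bash
python3 -c "from h import *;tz(0)"
```

```text
Tz [0.28] mean 0.28 tau6 [0.0862] yaw 0.2399 t 14.15 F [ 3.3  3.9 -1.7] w 20.48
```

Call:
move_arm --motion '[{"linear": [0, 0, 0], "angular": [0, 0.007, 0], "grip": 1}, {"linear": [0, 0, 0], "angular": [0, 0, 0], "grip": 1}, {"linear": [0, 0, 0], "angular": [0, 0, 0], "grip": 0.7}, {"linear": [0, 0, 0], "angular": [0, 0, 0], "grip": 0.4}, {"linear": [0, 0, 0], "angular": [0, 0, 0], "grip": 0.35}, {"linear": [0, 0, 0], "angular": [0, 0, 0], "grip": 0.35}, {"linear": [0, 0, 0], "angular": [0, 0, 0], "grip": 0.35}]'

```text
t: 14.85
position: [536.1, -106.4, 148.1]
tool_rot: [-0.702, 0.702, 0.082, -0.083]
contact_force: [0.3, 0.1, -0.4]
grip_width: 56.2
```

```bash
python3 -c "from h import *;st()"
```

```text
t 14.85 pos [ 536.1 -106.4  148.1] press xy [0.4 0.7] yaw 0.2337 tooly [-0. -0. -1.] F [ 0.33  0.12 -0.43] T [-0.022 -0.087  0.003] tau6 0.0009 w 56.18 q [-0.241  0.098  1.973 -0.     1.071 -0.475]
```

Released; rise and retreat towards the robot's right, then look.

Call:
move_arm --motion '[{"linear": [0, -1, 0], "angular": [0, 0, 0], "grip": 0.35}, {"linear": [0, -2.5, 0], "angular": [0, 0, 0], "grip": 0.35}, {"linear": [0, -3.5, 0], "angular": [0, 0, 0], "grip": 0.35}, {"linear": [0, -3.5, 0], "angular": [0, 0, 0], "grip": 0.35}, {"linear": [0, 0, 3], "angular": [0, 0, 0], "grip": 0.35}, {"linear": [0, 0, 4.5], "angular": [0, 0, 0], "grip": 0.35}, {"linear": [0, 0, 4.5], "angular": [0, 0, 0], "grip": 0.35}, {"linear": [0, 0, 4.5], "angular": [0, 0, 0], "grip": 0.35}, {"linear": [0, 0, 4.5], "angular": [0, 0, 0], "grip": 0.35}, {"linear": [0, 0, 3], "angular": [0, 0, 0], "grip": 0.35}, {"linear": [0, 0, 0], "angular": [0, 0, 0], "grip": 0.35}, {"linear": [0, 0, 0], "angular": [0, 0, 0], "grip": 0.35}]'

```text
t: 16.05
position: [480.7, 127.5, 253.9]
tool_rot: [-0.702, 0.702, 0.084, -0.083]
contact_force: [-0.6, -0.1, 0.3]
grip_width: 57.3
```

```bash
python3 - <<'E'
from h import *
st()
a=cv2.imread("pics/top3.png")
for n in("scene","top"):
    im=np.ascontiguousarray(snapshot(n)[:,:,::-1]); cv2.imwrite(f"pics/{n}9.png",im)
im=cv2.imread("pics/top9.png"); f=lambda i:cv2.resize(i[190:250,205:285],(400,300),interpolation=cv2.INTER_CUBIC)
s0=cv2.imread("pics/scene3.png");s1=cv2.imread("pics/scene9.png"); g=lambda i:cv2.resize(i[150:240,210:330],(400,300),interpolation=cv2.INTER_CUBIC)
cv2.imwrite("pics/cmp.png",np.vstack([np.hstack([f(a),f(im)]),np.hstack([g(s0),g(s1)])]))
E
```

```text
t 16.05 pos [480.7 127.5 253.9] press xy [ -2.6 241.1] yaw 0.236 tooly [ 0.001 -0.001 -1.   ] F [-0.6  -0.13  0.26] T [-0.078 -0.15  -0.021] tau6 0.0341 w 57.26 q [ 2.100e-01 -8.700e-02  1.956e+00 -1.000e-03  1.272e+00 -2.600e-02]
```

View pics/cmp.png

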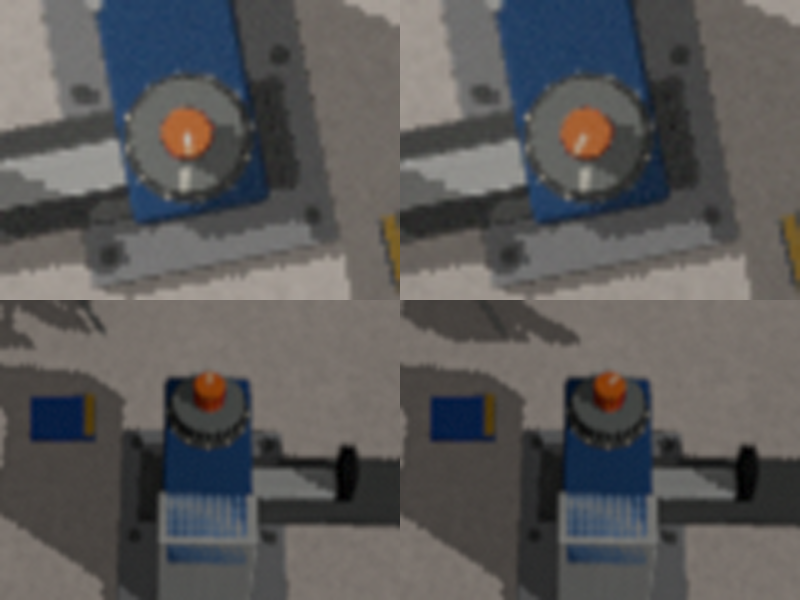

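```bash
python3 -c "from cell import *;print(hand_in())"
```

```text
the job is handed in; nothing more can be done
None
```

The slide is fully home, the cell is clamped at about 12 N by torque estimate, and the arm has let go and backed off. I handed in at about 16 s.

- **Slide:** I pushed the handle until the reaction force rose from about 3 N to about 20 N with no further travel. The pictures show the slide home.
- **Knob:** I gripped only the orange knob, about 5 mm above the ring, and turned it clockwise about 0.68 rad in small steps. The foot landed at about 0.59 rad, where the joint 6 torque jumped above its steady running level. I stopped when the rise was 0.113 N m, plus one last 0.007 rad, which gives about 11.5–12 N.
- **Last checks:** After release there was no contact force. In the before-and-after pictures the ring's white mark has not moved, the knob's mark has turned clockwise, and the slide and spare cell have not moved. I did not check the tray and bottle closely in the last pictures, but the arm never went near them.
- **Uncertainties:** The clamp force is inferred from torque, not measured directly. The wrist torque was noisy, by roughly ±0.03 N m. It read about 0.16–0.2 N m before landing, slightly under the stated 0.20, and 0.28–0.30 N m after, which agrees with roughly 12 N.

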